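Switch on the vacuum plate and hold a die block in its corner

TASK

Switch on the hold-down vacuum: push the sprung knob on the regulator box fully down, turn it clockwise (seen from above) to its stop while it is down, and let it spring back up. Then take the ribbed aluminium die block, lay it flat on the vacuum plate with its long side along the long fence, and press it into the corner so that it sits flush against both fences at once. Finish while holding it there, pressed firmly against both fences and not let go, and leave the other things on the bench where they are.

Things in the scene. Friction and masses are not known exactly. Their poses are not given: they have to be found in the camera images.
- jig: vacuum registration plate, fixed to the bench: aluminium plate 200 (x) x 240 (y) x 18 mm high with rows of small dark holes and two low dark steel fences on top. Origin at the centre of its underside (on the bench); z up. The long fence runs along its y near the +x edge, the short fence along its x near the +y edge.
- corner (a point): the point, level with the plate's top (18 mm above the bench), where the inner faces of the two fences meet; same axes as the plate, at (75, 95, 18) mm in its frame. The free area of the plate lies to -x and -y of it. The block sits home when the centre of its underside is at (-35, -50, 0) mm from here, its long axis along the plate's y (either way round).
- fence_long: steel fence, 202 mm long (along the plate's y), 20 mm thick, 16 mm high above the plate; its inner face looks to the plate's -x. Origin at the corner point, axes as the plate's. It stops 8 mm short of the corner (relief gap).
- fence_short: steel fence, 112 mm long (along the plate's x), 20 mm thick, 16 mm high above the plate; its inner face looks to the plate's -y. Origin at the corner point, axes as the plate's. It stops 8 mm short of the corner (relief gap).
- die_block: loose milled aluminium die block, 0.37 to 0.6 kg: slab 100 (its x) x 70 (its y) x 20 mm high, with a grip rib on top along its x, 60 mm long, 16 mm wide, 32 mm high (top 52 mm above the underside). Origin at the centre of its underside, z up. It starts on the bench, at either side of the plate, the regulator at the other side. Smooth metal: friction about 0.25 on plate and fences.
- knob_grip (a point): point on the axis of the regulator knob, in the middle of its grip: a black bar 44 mm long (along this point's x), 14 mm wide (y), standing 34 mm high on a round skirt 48 mm across; the bar's top is 14 mm above this point, the skirt's top 20 mm below it. At the start the point is 92.5 mm above the bench. The knob sits on a grey box 100 x 120 x 50 mm fixed to the bench. The point turns and sinks with the knob.
- knob_push (a joint): how far the knob is pressed down: 0 (up) to 0.010 m (fully down). Spring: 3 N to start, 8 N fully down. A bayonet inside locks the turning unless it is at least 0.0065 m down; turning it by force while up makes it slip and does not count.
- knob_turn (a joint): turn of the knob, clockwise seen from above: 0 (off) to 1.2 rad (on, at its stop). Locked near 0 while up; let go between about 0.12 and 1.03 rad it stays down under the bayonet, past that it springs up and stays on. Friction 0.05 N m.
- tape_roll: bystander: paper tape roll, 90 mm across, 25 mm high, lying flat; origin under its centre
- spacer: bystander: plain square aluminium spacer, 45 x 45 x 20 mm, no rib; origin under its centre
- squeegee: bystander: squeegee lying flat beyond the plate, wooden grip 45 x 140 x 18 mm with a rubber blade; origin under its middle
- screwdriver: bystander: screwdriver 200 mm long, 26 mm thick, lying on the bench; origin under its middle
- cup: bystander: white cup, 76 mm across, 100 mm high; origin under its centre
- spray_can: bystander: spray can, 64 mm across, 190 mm high; origin under its centre
- blank_tray: bystander: grey open tray 160 x 120 x 50 mm; origin under its centre
There are look-alikes about, which are no part of the job. What is shaped like the die_block but turquoise is not meant.

How it is judged:
On the way, in this order (a step that is already met when the one before it is completed fails the run):
1. the knob is pushed down before it is turned (value of joint knob_push above 0.0065 m and value of joint knob_turn below 0.25 rad), for 0.05 s.
2. the knob is turned to its stop (value of joint knob_turn above 1.1 rad), for 0.1 s.
3. the knob is up again, turned on, and the die block lies in the corner pressed against both fences (value of joint knob_push below 0.002 m and value of joint knob_turn above 1.03 rad and contact force between die_block and fence_long above 2 N and contact force between die_block and fence_short above 2 N and x of die_block in the frame of corner between -0.0385 and -0.032 m and y of die_block in the frame of corner between -0.0535 and -0.047 m and z of die_block in the frame of corner between -0.002 and 0.002 m and angle between the x axis of die_block and the y axis of jig, either way round below 0.04 rad and angle between die_block's own z axis and vertical below 0.04 rad), for 0.2 s.
At the end, for the whole second after the job is handed in: Knob up (under 2 mm) and on (over 1.03 rad). Robot holding the die block at rest, flat on the plate (2 mm, 0.04 rad), long axis along the long fence (0.04 rad), within 3.5 mm of home, pressing over 2 N on each fence at once (all of step 3 and contact force between any of the fingers, the arm and die_block above 1 N and linear speed of die_block below 0.01 m/s); the arm keeps its last pose, push and grip.
It fails at once if one of the other things on the bench is shifted more than 30 mm (distance of any of tape_roll, spacer, squeegee, screwdriver, cup, spray_can, blank_tray from where it was at the start of the episode above 0.03 m).
It also fails if it takes over 67 s, if anything falls off the work surface, if the arm or the gripper's body presses on something with over 40 N, if the wrist force passes 120 N, or if a joint passes its speed limit or range.

ROBOT

A 6-joint arm with a two-finger parallel gripper is mounted at the origin on the work surface. World frame = base frame: x ahead of the robot, y to its left, z up, the work surface at z = 0. Lengths are in m, angles in rad, forces in N, time in s.
With the tool pointing down it reaches from about 0.375 to 0.975 m from the base axis. Payload 3.8 kg.
Tool frame: the origin (TCP) lies midway between the tips of the shut fingers; the grasp point (between the pads) lies 19 mm behind it; z points along the fingers, y is the direction in which the jaws open and shut (so a half turn about z gives the same grasp; the last joint's range is limited). The gripper opens to 85 mm and grips with 20 to 120 N. Pads are 22 mm wide; open, the fingers measure 114 mm over their backs; the gripper's body (76 mm by 85 mm) begins 54 mm behind the grasp point. The pads swing forward as they close: fully open they stand 13 mm farther back than shut.
Start: joints at [-1.351, 0.264, 1.604, -0, 1.274, -0.037], TCP at [0.171, -0.653, 0.231] pointing down, gripper open.
Joint ranges: [-2.63, 2.63], [-0.94, 2.18], [0.31, 2.57], [-1.31, 4.45], [0, 2.66], [-2.55, 2.55]. Speed limits (rad/s): [2.57, 2.57, 3.14, 3.14, 3.14, 3.14].

INTERFACE

Orientations are given as a rotation vector (axis times angle).
In Python, from workcell import bot gives the robot as it stands. The module is installed in compiled form; this text tells all that it offers.
- The arm moves only by the tool move_arm, never from a script. Its argument "steps" is a list of rows, each a list of 5 numbers: the shift along the tool's x, y, z in mm, then the turn about the tool's z in degrees, then the opening in per cent of the stroke, from 0 (shut) to 100 (fully open). In form: [[tx, ty, tz, turn, claw], ...]. A call has 1 to 20 rows; each row is the pose to reach, as a shift and turn from the pose commanded when the call began, along the tool's axes at that moment; what a row does not reach only later rows make up. A row lasts 1/10 s, in which the tool goes at most 50 mm and 8.59 degrees, less where a joint would pass 70% of its speed; a pose out of reach is approached as far as the arm can. A call with a gripper value outside its range is refused whole. The fingers move at their own pace and stop on an object; "newtons" is the grip in N (left out, the last holds). Time passes only in rows, so rows that repeat a pose let the fingers close. It gives the time, the measured TCP pose, the force and the opening at its end, in the units of the state.
- bot.read_state(): the state, without advancing time (a new reading comes with each control period).
- bot.read_camera(name): name is "scene" or "top" or "wrist"; returns a dict with "pixels" (420x560x3 uint8, red, green, blue), "depth" (420x560 float32, m along the optical axis (not along the pixel's ray), 0 where there is no reading), "fovy" (degrees; the focal length in pixels is half the picture's height over the tangent of half this angle, whatever the lens; pixels are square), "cx", "cy" (the principal point, pixels), "xyz" and "attitude" of the camera in the world. Camera axes: x right, y up, looking along -z (the intrinsics and any distortion apply to the point x, -y, -z); pixel columns grow to the right and rows downward; lengths in m; the calibration is good to about 2 mm. A picture is of the moment at which its call begins.
- bot.finish_job(): hands the job in, once; it reports no verdict.
The state is a dict: "time": time; "q": joint angles; "joint_vel": joint speeds; "joint_torque": joint torques, N m; "tool_pos": TCP position; "tcp_rot": TCP orientation; "wrist_force": force on the tool from outside, world axes, zero at the start; "torque": the same for the moment, N m; "width": opening from 0.0 (shut) to 1.0 (fully open).
Only numpy, scipy, OpenCV 4.12 (cv2) and the standard library are available. Lean on these libraries where they do the work, as an engineer would, in place of code of your own. Each camera call takes 0.05 s, during which the arm holds its last target.

## Working session

There is one attempt and no reset: what is moved stays moved. The work goes in short steps, Python scripts to look and compute and a tool call to move; the robot and the scene stay as the last step left them, time stands still between calls to the robot, and variables do not carry over. Pictures are saved under pics/ and viewed, and the job is handed in when it is done.

Besides the shell and the picture viewer there is one more tool, called after ">>>" as name([rows], argument=value, ...), one row to a line, values as JSON. move_arm: Moves the arm, as the interface text tells. Its arguments: {"type":"object","properties":{"steps":{"type":"array","items":{"type":"array","items":{"type":"number"}}},"newtons":{"type":"number"}},"required":["steps"]}

```bash
mkdir -p pics
cat > h.py <<'E'
import numpy as np,cv2
from scipy.spatial.transform import Rotation as R
from workcell import bot
def cam(n,tag):
    d=bot.read_camera(n)
    cv2.imwrite(f'pics/{tag}.png',d['pixels'][:,:,::-1])
    np.savez(f'{tag}.npz',**{k:v for k,v in d.items()})
    return d
E
python3 - <<'E'
from h import *
print(bot.read_state())
for n in ['scene','top','wrist']:
    d=cam(n,n+'0'); print(n,{k:v for k,v in d.items() if k not in('pixels','depth')},(d['depth']>0).mean())
E
```

```text
{'time': 0.0, 'q': array([-1.35090962e+00,  2.64765804e-01,  1.60536870e+00, -2.17931129e-05,
        1.27371440e+00, -3.69200047e-02]), 'joint_vel': array([ 8.54898794e-04,  1.30332190e-03,  1.99193852e-05, -1.77298235e-03,
        2.41466508e-03, -2.80953880e-04]), 'joint_torque': array([ 1.55383568e-04, -5.15110230e+01, -3.67316866e+01, -2.90511280e-04,
        1.29021736e-02, -1.50772757e-05]), 'tool_pos': array([ 0.17126346, -0.65215323,  0.22995638]), 'tcp_rot': array([-3.11350210e+00, -4.02005975e-01,  3.56104320e-04]), 'wrist_force': array([ 0.63640805, -0.12936136, -0.74933052]), 'torque': array([0.00790002, 0.00045071, 0.02448254]), 'width': 1.0009281555635614}
scene {'fovy': 51.8277040698741, 'cx': 272.7506162701421, 'cy': 210.41958982707385, 'xyz': array([1.06586658, 0.65786211, 0.97315603]), 'attitude': array([0.31533933, 0.9514303 , 2.3403694 ])} 0.9957993197278912
top {'fovy': 55.103801655862476, 'cx': 273.7472118491297, 'cy': 208.39609696017214, 'xyz': array([ 0.32599604, -0.0206518 ,  1.44959985]), 'attitude': array([ 0.118761  , -0.12216856, -1.54379054])} 0.9960926870748299
wrist {'fovy': 71.13346209697134, 'cx': 282.9276075204506, 'cy': 212.45021379143049, 'xyz': array([ 0.24439504, -0.63384207,  0.37331648]), 'attitude': array([-0.2527206 ,  0.19798358, -1.3024327 ])} 0.9959608843537415
```

View pics/top0.png

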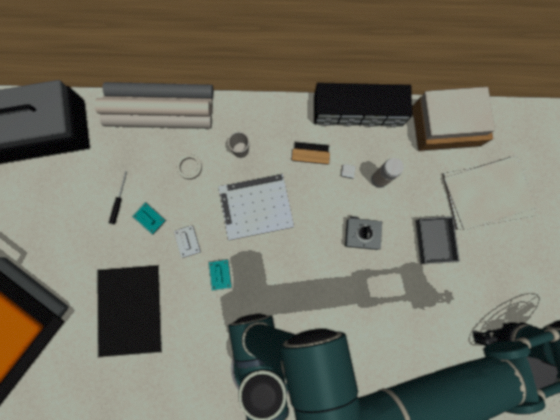

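View pics/scene0.png

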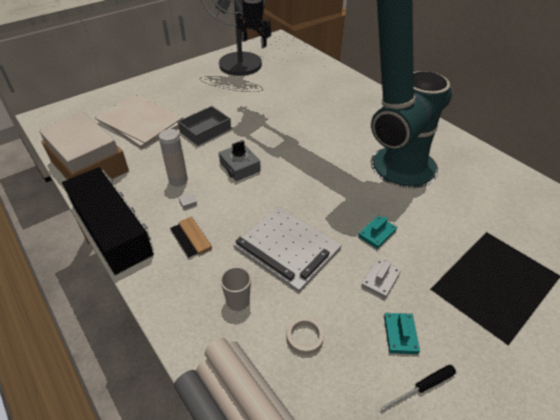

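View pics/wrist0.png

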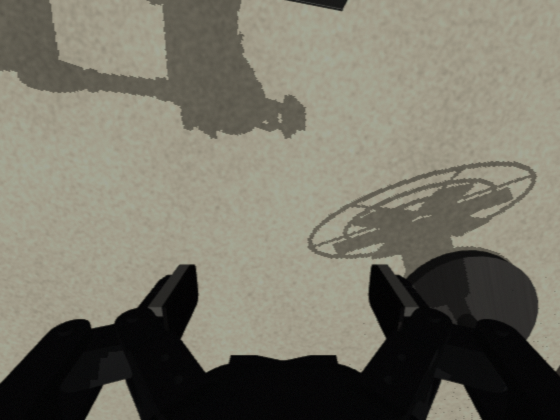

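The top view shows the plate at about (257,207), with the long fence on its upper edge and the short fence on the left. The regulator is at (364,233). The grey die block is at (187,241), between turquoise decoys at (149,217) and (220,275).

```bash
cat >> h.py <<'E'
def ray(d,u,v):
    f=d['pixels'].shape[0]/2/np.tan(np.radians(float(d['fovy']))/2)
    u=np.asarray(u,float);v=np.asarray(v,float)
    c=np.stack([(u-d['cx'])/f,-(v-d['cy'])/f,-np.ones_like(u)],-1)
    return R.from_rotvec(d['attitude']).apply(c.reshape(-1,3)).reshape(c.shape)
def cloud(d):
    v,u=np.mgrid[:420,:560]
    return np.asarray(d['xyz'])+ray(d,u,v)*d['depth'][...,None]
def plane(d,u,v,z):
    r=ray(d,u,v); p=np.asarray(d['xyz']); return p+r*((z-p[2])/r[...,2])[...,None]
def proj(d,P):
    f=420/2/np.tan(np.radians(float(d['fovy']))/2)
    c=R.from_rotvec(d['attitude']).inv().apply(np.atleast_2d(P)-d['xyz'])
    return np.stack([d['cx']+f*c[:,0]/-c[:,2],d['cy']-f*c[:,1]/-c[:,2]],-1)
E
python3 - <<'E'
from h import *
for n in ['top0','scene0']:
    d=np.load(n+'.npz'); P=cloud(d); 
    # bench flatness at sample points
    pts=[(300,240),(400,300),(60,230),(180,340),(300,170),(520,250),(80,400)] if n=='top0' else [(150,330),(330,200),(450,230),(300,190),(500,390),(270,130),(250,370)]
    print(n,[(p,P[p[1],p[0]].round(3)) for p in pts])
d=np.load('top0.npz');P=cloud(d)
# components above bench within region
m=((P[...,2]>0.012)&(P[...,2]<0.22)&(P[...,0]>0.2)&(P[...,0]<0.85)).astype(np.uint8)
n,l,s,c=cv2.connectedComponentsWithStats(m)
for i in range(1,n):
    if s[i,4]>60:
        q=P[l==i]; hi=q[:,2].max()
        rect=cv2.minAreaRect((q[:,:2]*1000).astype(np.float32))
        print(c[i].round(),s[i,4],'z',np.percentile(q[:,2],[50,98]).round(3),[np.round(x,1) for x in rect])
E
```

```text
top0 [((300, 240), array([ 0.438, -0.118,  0.001])), ((400, 300), array([ 0.235, -0.475, -0.003])), ((60, 230), array([ 0.454,  0.753, -0.01 ])), ((180, 340), array([0.082, 0.292, 0.002])), ((300, 170), array([ 0.697, -0.115,  0.001])), ((520, 250), array([ 0.421, -0.91 ,  0.   ])), ((80, 400), array([-0.122,  0.621, -0.002]))]
scene0 [((150, 330), array([ 0.989,  0.047, -0.   ])), ((330, 200), array([ 0.322, -0.028, -0.002])), ((450, 230), array([ 0.121,  0.286, -0.001])), ((300, 190), array([ 0.37 , -0.122, -0.   ])), ((500, 390), array([ 0.426,  0.653, -0.004])), ((270, 130), array([ 0.247, -0.453, -0.001])), ((250, 370), array([0.862, 0.301, 0.054]))]
[ 39. 132.] 4258 z [0.174 0.215] [array([788.5, 835.8]), array([140.2, 330.8]), np.float64(10.8)]
[454. 134.] 2033 z [0.115 0.146] [array([ 815.4, -664.1]), array([ 72.3, 245.9]), np.float64(0.8)]
[155. 125.] 513 z [0.039 0.053] [array([844.6, 419.6]), array([ 11.2, 399.3]), np.float64(0.1)]
[238. 143.] 348 z [0.069 0.103] [array([767.1, 109.1]), array([73.4, 70.3]), np.float64(1.9)]
[310. 154.] 571 z [0.017 0.025] [array([ 760.9, -
[... 415 characters left out ...]
]), np.float64(81.5)]
[116. 206.] 237 z [0.022 0.03 ] [array([577.1, 543.8]), array([ 27.7, 197.9]), np.float64(81.2)]
[255. 206.] 3561 z [0.019 0.038] [array([555.3,  46.1]), array([201., 240.]), np.float64(12.9)]
[148. 218.] 552 z [0.021 0.055] [array([502.7, 426.9]), array([102. ,  70.2]), np.float64(49.4)]
[363. 233.] 1069 z [0.051 0.106] [array([ 467.3, -337.9]), array([120.6, 108.7]), np.float64(85.9)]
[186. 241.] 563 z [0.021 0.056] [array([423.3, 286.7]), array([101.5,  70.7]), np.float64(19.2)]
[ 23. 286.] 1618 z [0.062 0.134] [array([256.1, 823.8]), array([275. ,  57.6]), np.float64(55.8)]
[219. 275.] 577 z [0.021 0.055] [array([308.5, 164.3]), array([99.2, 70.5]), np.float64(9.5)]
```

```bash
cat >> h.py <<'E'
def shift(target,yaw=None,s=None):
    """target TCP world m -> tool mm; yaw= world angle (deg) of the jaw axis (tool y), mod 180"""
    s=s or bot.read_state(); M=R.from_rotvec(s['tcp_rot']).as_matrix()
    d=M.T@(np.asarray(target)-s['tool_pos'])*1000
    ya=np.degrees(np.arctan2(M[1,1],M[0,1]))
    t=None
    if yaw is not None:
        t=-(yaw-ya); t=(t+90)%180-90   # +turn about tool z (down) lowers world yaw
    return d.round(1),t,'q6',np.degrees(s['q'][5]).round(1),'jaw yaw',ya.round(1)
E
python3 - <<'E'
from h import *
s=bot.read_state(); print(R.from_rotvec(s['tcp_rot']).as_matrix().round(3))
d=np.load('wrist0.npz'); print(ray(d,280,210),plane(d,280,210,0.09),plane(d,280,330,.09))
d=np.load('top0.npz'); P=cloud(d)
m=(P[...,2]>.095)&(P[...,2]<.12)&(abs(P[...,0]-.467)<.06)&(abs(P[...,1]+.338)<.06)
q=P[m][:,:2]*1000; print(len(q),q.mean(0),cv2.minAreaRect(q.astype(np.float32)))
im=d['pixels'][205:260,335:395,::-1]; cv2.imwrite('pics/kn.png',cv2.resize(im,None,fx=10,fy=10))
print(shift([.43,-.35,.27]))
E
```

```text
[[ 0.967  0.254 -0.   ]
 [ 0.254 -0.967  0.002]
 [ 0.    -0.002 -1.   ]]
[-0.27988927 -0.06106672 -0.95817631] [ 0.16163653 -0.65189846  0.09      ] [ 0.02211403 -0.68822478  0.09      ]
60 [ 461.98387947 -336.91246896] ((462.3542785644531, -337.6763000488281), (14.099945068359375, 42.04093933105469), 84.42070770263672)
(array([ 327. , -226.7,  -39.4]), None, 'q6', np.float64(-2.1), 'jaw yaw', np.float64(-75.3))
```

View pics/kn.png

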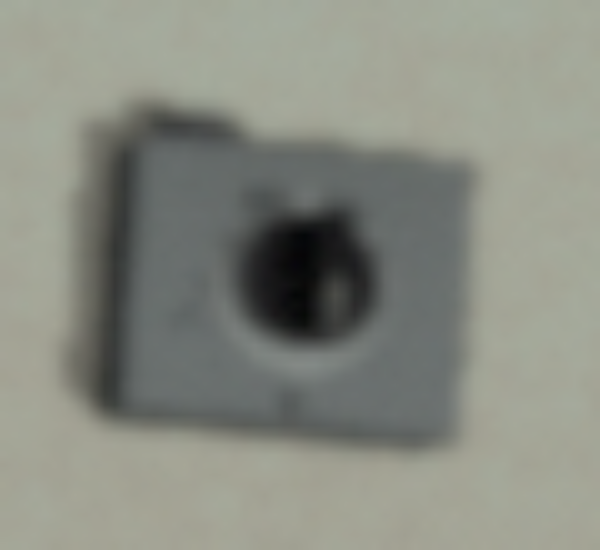

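Run:
```python
from h import *
print(shift([.462,-.338,.24],84.4))
```

```text
(array([ 361. , -230.2,   -9.4]), np.float64(20.31350906294665), 'q6', np.float64(-2.1), 'jaw yaw', np.float64(-75.3))
```

>>> move_arm([
  [361,-230,-9,20,100],
  [361,-230,-9,20,100],
  [361,-230,-9,20,100],
  [361,-230,-9,20,100],
  [361,-230,-9,20,100],
  [361,-230,-9,20,100],
  [361,-230,-9,20,100],
  [361,-230,-9,20,100],
  [361,-230,-9,20,100],
  [361,-230,-9,20,100],
  [361,-230,-9,20,100],
  [361,-230,-9,20,100],
])

```text
time: 1.35
tool_pos: [0.4615, -0.3393, 0.24]
tcp_rot: [3.138, -0.146, -0.001]
wrist_force: [-0.1, -0.2, -0.2]
width: 1.005
```

Run:
```python
from h import *
d=cam('wrist','w1')
P=cloud(d)
m=(P[...,2]>.095)&(P[...,2]<.115)&(abs(P[...,0]-.467)<.06)&(abs(P[...,1]+.338)<.06)
q=P[m]*1000; print(len(q),q.mean(0),cv2.minAreaRect(q[:,:2].astype(np.float32)),np.percentile(q[:,2],[5,50,95]))
print(shift([.462,-.338,.24],84.4), bot.read_state()['tool_pos'],bot.read_state()['q'])
```

```text
633 [ 465.53560164 -338.19631627  106.52673844] ((464.2115783691406, -337.97314453125), (13.839917182922363, 43.6696891784668), 84.94816589355469) [104.13726937 106.80773709 108.16852079]
(array([ 0.5, -1.6, -0. ]), np.float64(0.2383891749476561), 'q6', np.float64(56.5), 'jaw yaw', np.float64(-95.4)) [ 0.46131665 -0.33952553  0.23999987] [-6.77718045e-01  6.63853466e-02  1.81610966e+00 -4.19626933e-04
  1.25966010e+00  9.86784629e-01]
```

View pics/w1.png

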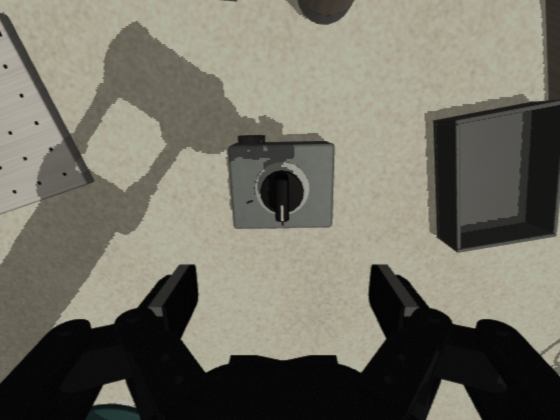

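Run:
```python
from h import *
print(shift([.464,-.338,.077],85))
```

```text
(array([  2.6,  -1.8, 163. ]), np.float64(-0.3616108250523382), 'q6', np.float64(56.5), 'jaw yaw', np.float64(-95.4))
```

>>> move_arm([
  [2.6,-1.8,50,0,60],
  [2.6,-1.8,100,0,60],
  [2.6,-1.8,140,0,60],
  [2.6,-1.8,163,0,60],
  [2.6,-1.8,163,0,60],
  [2.6,-1.8,163,0,0],
  [2.6,-1.8,163,0,0],
  [2.6,-1.8,163,0,0],
  [2.6,-1.8,163,0,0],
  [2.6,-1.8,163,0,0],
], newtons=60)

```text
time: 2.4
tool_pos: [0.4664, -0.3383, 0.0792]
tcp_rot: [3.136, -0.144, 0.005]
wrist_force: [1.2, -1.6, 2.1]
width: 0.149
```

Run:
```python
from h import *
s=bot.read_state();print(s)
```

```text
{'time': 2.4, 'q': array([-6.70753524e-01,  2.17288913e-01,  1.96210494e+00, -2.21896160e-04,
        9.57843567e-01,  9.92238719e-01]), 'joint_vel': array([ 0.00228505,  0.00577872,  0.00340767, -0.00057701, -0.00631667,
        0.00119613]), 'joint_torque': array([ 9.13491799e-02, -4.19214213e+01, -2.92239332e+01,  6.47559785e-02,
        5.92965502e-01, -5.64586706e-03]), 'tool_pos': array([ 0.46636106, -0.33834297,  0.07920888]), 'tcp_rot': array([ 3.13556826, -0.14444583,  0.00537772]), 'wrist_force': array([ 1.1829948 , -1.64593502,  2.05892696]), 'torque': array([-0.245719  , -0.1858141 , -0.01920011]), 'width': 0.1493303320963149}
```

>>> move_arm([
  [0,0,5,0,0],
  [0,0,10,0,0],
  [0,0,12,0,0],
  [0,0,12,0,0],
])

```text
time: 2.8
tool_pos: [0.4666, -0.3385, 0.0698]
tcp_rot: [3.136, -0.144, 0.004]
wrist_force: [-5.5, 4.9, 25.9]
width: 0.148
```

>>> move_arm([
  [0,0,11,8,0],
  [0,0,11,16,0],
  [0,0,11,24,0],
  [0,0,11,32,0],
  [0,0,11,40,0],
  [0,0,11,48,0],
  [0,0,11,56,0],
  [0,0,11,62,0],
  [0,0,11,67,0],
  [0,0,11,70,0],
  [0,0,11,71,0],
  [0,0,11,71,0],
  [0,0,11,71,0],
])

```text
time: 4.1
tool_pos: [0.4655, -0.3436, 0.0658]
tcp_rot: [2.469, -1.928, 0.012]
wrist_force: [-25.4, 2.0, 62.1]
width: 0.153
```

Run:
```python
from h import *
s=bot.read_state();print(s['q'],s['wrist_force'],s['torque'],s['tool_pos'],shift([.464,-.338,.08]))
```

```text
[-0.67359433  0.23608078  1.96783867 -0.010829    0.92968622  2.22927565] [-25.36447707   1.99340323  62.10979751] [-0.33963     4.41767925  1.04790307] [ 0.46554155 -0.34356104  0.06579284] (array([ -5.6,   0.2, -14.3]), None, 'q6', np.float64(127.7), 'jaw yaw', np.float64(-166.0))
```

>>> move_arm([
  [0,0,-6,0,0],
  [0,0,-12,0,0],
  [0,0,-17,0,0],
  [0,0,-21,0,0],
  [0,0,-21,0,0],
])

```text
time: 4.6
tool_pos: [0.4649, -0.3423, 0.0765]
tcp_rot: [2.469, -1.931, 0.011]
wrist_force: [-4.1, -12.3, 3.2]
width: 0.148
```

Now open and lift to check.

>>> move_arm([
  [0,0,0,0,50],
  [0,0,0,0,50],
  [0,0,0,0,50],
  [0,0,-40,0,60],
  [0,0,-90,0,100],
  [0,0,-140,0,100],
  [0,0,-170,0,100],
  [0,0,-170,0,100],
])

```text
time: 5.4
tool_pos: [0.4678, -0.3387, 0.2516]
tcp_rot: [-2.471, 1.939, -0.016]
wrist_force: [-0.1, 0.2, 0.3]
width: 0.999
```

Run:
```python
from h import *
d=cam('wrist','w2')
P=cloud(d)
m=(P[...,2]>.09)&(P[...,2]<.12)&(abs(P[...,0]-.467)<.06)&(abs(P[...,1]+.338)<.06)
q=P[m]*1000; print(len(q),cv2.minAreaRect(q[:,:2].astype(np.float32)),np.percentile(q[:,2],[5,50,95]))
print(bot.read_state()['tool_pos'],bot.read_state()['q'])
```

```text
591 ((464.1845397949219, -338.17645263671875), (13.95848560333252, 44.507957458496094), 17.088581085205078) [102.76571752 106.87256214 108.25837056]
[ 0.46643203 -0.33773905  0.24823075] [-6.70160635e-01  6.32741550e-02  1.80417297e+00  3.40376873e-04
  1.26870307e+00  2.23151415e+00]
```

View pics/w2.png

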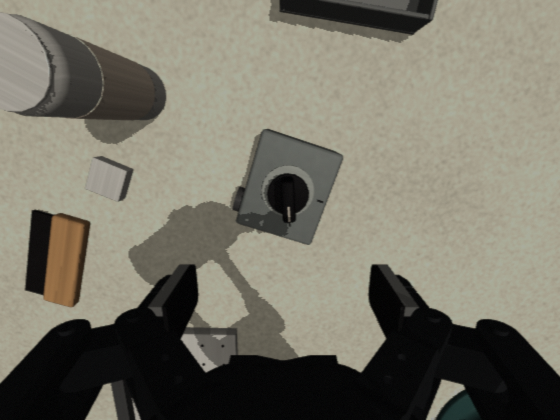

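The knob now measures 67.9° (1.18 rad) round, and its top is back at the raised height. Next is the block.

Run:
```python
from h import *
print(shift([.423,.287,.23],109.2))
```

```text
(array([-617.2, -106.1,   16.1]), np.float64(84.54095200814925), 'q6', np.float64(127.9), 'jaw yaw', np.float64(-166.3))
```

>>> move_arm([
  [-617,-106,16,-95,100],
  [-617,-106,16,-95,100],
  [-617,-106,16,-95,100],
  [-617,-106,16,-95,100],
  [-617,-106,16,-95,100],
  [-617,-106,16,-95,100],
  [-617,-106,16,-95,100],
  [-617,-106,16,-95,100],
  [-617,-106,16,-95,100],
  [-617,-106,16,-95,100],
  [-617,-106,16,-95,100],
  [-617,-106,16,-95,100],
  [-617,-106,16,-95,100],
  [-617,-106,16,-95,100],
  [-617,-106,16,-95,100],
  [-617,-106,16,-95,100],
  [-617,-106,16,-95,100],
])

```text
time: 7.15
tool_pos: [0.4215, 0.286, 0.2287]
tcp_rot: [3.1, 0.508, -0.002]
wrist_force: [0.3, -0.0, -0.5]
width: 1.001
```

Run:
```python
from h import *
d=cam('wrist','w3')
P=cloud(d)
near=(np.hypot(P[...,0]-.423,P[...,1]-.287)<.075)
for lo,hi in((.012,.07),(.045,.06)):
    m=near&(P[...,2]>lo)&(P[...,2]<hi)
    q=P[m]*1000; print(len(q),cv2.minAreaRect(q[:,:2].astype(np.float32)),np.percentile(q[:,2],[5,50,95]))
s=bot.read_state();print(s['tool_pos'],s['q'],shift([.423,.287,.23],109.2))
```

```text
4639 ((424.00762939453125, 287.0662841796875), (100.07064056396484, 70.13016510009766), 19.1047306060791) [19.34992172 20.83606266 52.89171264]
757 ((424.2783203125, 287.3770751953125), (59.380672454833984, 15.556035041809082), 18.9544734954834) [51.26672109 52.55434212 53.76535839]
[0.42171299 0.28612976 0.22898987] [ 5.47372344e-01 -4.96469621e-02  1.95358722e+00 -1.63595153e-04
  1.23819762e+00  1.79340774e+00] (array([ 1.5, -0.4, -1. ]), np.float64(-0.5895026689570102), 'q6', np.float64(102.8), 'jaw yaw', np.float64(-71.4))
```

View pics/w3.png

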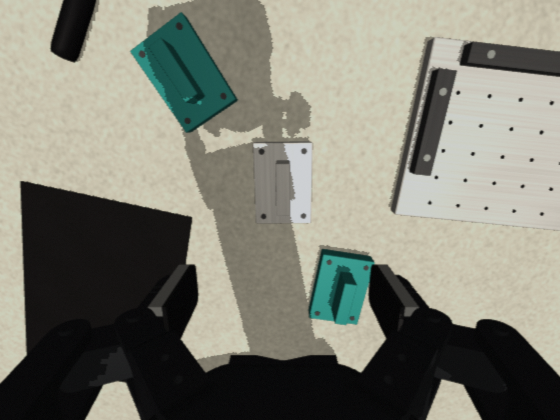

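Run:
```python
from h import *
print(shift([.4242,.2872,.025],109.0))
```

```text
(array([  2.8,  -0.3, 204. ]), np.float64(-0.38950266895699315), 'q6', np.float64(102.8), 'jaw yaw', np.float64(-71.4))
```

>>> move_arm([
  [3,0,50,-0.4,60],
  [3,0,100,-0.4,60],
  [3,0,150,-0.4,60],
  [3,0,185,-0.4,60],
  [3,0,204,-0.4,60],
  [3,0,204,-0.4,60],
  [3,0,204,-0.4,60],
  [3,0,204,-0.4,0],
  [3,0,204,-0.4,0],
  [3,0,204,-0.4,0],
  [3,0,204,-0.4,0],
  [3,0,204,-0.4,0],
], newtons=100)

```text
time: 8.4
tool_pos: [0.4261, 0.2891, 0.0274]
tcp_rot: [-3.097, -0.522, -0.005]
wrist_force: [-0.0, -1.2, 7.6]
width: 0.162
```

Run:
```python
from h import *
s=bot.read_state();print(s['tool_pos'],s['wrist_force'],s['torque'],s['width'],shift([.424,.287,.1],109))
# plate pose from top pic & wrist pic 3
for n in('top0','w3'):
    d=np.load(n+'.npz');P=cloud(d)
    m=(abs(P[...,0]-.555)<.16)&(abs(P[...,1]-.046)<.165)&(P[...,2]>.012)&(P[...,2]<.045)
    f=m&(P[...,2]>.029)
    print(n,m.sum(),cv2.minAreaRect((P[m][:,:2]*1000).astype(np.float32)))
    k,l,st,c=cv2.connectedComponentsWithStats(f.astype(np.uint8))
    for i in range(1,k):
        if st[i,4]>30:
            q=P[l==i]*1000;print(st[i,4],cv2.minAreaRect(q[:,:2].astype(np.float32)),np.median(q[:,2]))
```

```text
[0.42607494 0.28914097 0.02740108] [-0.02796754 -1.17906879  7.56892054] [-0.18497899  0.03160825 -0.00623178] 0.16246760478546113 (array([ -2.4,   1.3, -72.6]), np.float64(0.12461934212339543), 'q6', np.float64(102.3), 'jaw yaw', np.float64(-70.9))
top0 3561 ((555.279541015625, 46.113121032714844), (200.95301818847656, 239.9633331298828), 12.94597339630127)
309 ((640.8759765625, 51.34556579589844), (21.807891845703125, 201.1591796875), 12.962535858154297) 34.50341867997575
174 ((541.847412109375, 150.58111572265625), (111.25470733642578, 20.08493423461914), 12.530831336975098) 34.55426986834553
w3 26618 ((553.714599609375, 58.369598388671875), (200.6685028076172, 217.7080535888672), 12.974591255187988)
2161 ((631.1420288085938, 99.78105163574219), (20.436079025268555, 105.17095947265625), 12.836092948913574) 34.48355069348425
2131 ((543.3750610351562, 151.65406799316406), (112.14314270019531, 21.469951629638672), 13.04647159576416) 34.45234060500735
```

```bash
cat >> h.py <<'E'
JC=np.array([.5553,.0461]);JY=np.radians(12.95)
def jig2w(x,y): 
    return JC+np.array([x*np.cos(JY)-y*np.sin(JY),x*np.sin(JY)+y*np.cos(JY)])/1000
E
python3 - <<'E'
from h import *
t=jig2w(25,30);print(t,shift([*t,.105],12.95))
E
```

```text
[0.57294113 0.0809395 ] (array([ 70.8, 244.8, -77.5]), np.float64(-83.82538065787661), 'q6', np.float64(102.3), 'jaw yaw', np.float64(-70.9))
```

>>> move_arm([
  [0,0,-30,0,0],
  [0,0,-80,0,0],
  [15,40,-90,-8,0],
  [28,80,-90,-16,0],
  [40,120,-90,-24,0],
  [50,160,-90,-32,0],
  [60,190,-90,-40,0],
  [68,220,-90,-48,0],
  [71,235,-90,-56,0],
  [71,245,-90,-64,0],
  [71,245,-90,-72,0],
  [71,245,-90,-80,0],
  [71,245,-90,-83.8,0],
  [71,245,-90,-83.8,0],
  [71,245,-90,-83.8,0],
])

```text
time: 9.9
tool_pos: [0.5711, 0.0801, 0.1148]
tcp_rot: [-1.959, -2.455, 0.001]
wrist_force: [0.4, 0.0, -5.4]
width: 0.169
```

Run:
```python
from h import *
s=bot.read_state();print(s['tool_pos'],s['wrist_force'],s['torque'],s['width'],shift([.424,.287,.1],12.95))
d=cam('wrist','w4')
```

```text
[0.57112545 0.0801151  0.11478634] [ 4.02211344e-01  2.34825796e-03 -5.38201580e+00] [ 0.03422003 -0.00760733  0.01870828] 0.16875577977342085 (array([234.4, -97.5,  14.9]), np.float64(-0.1258425143096673), 'q6', np.float64(-7.3), 'jaw yaw', np.float64(12.8))
```

View pics/w4.png

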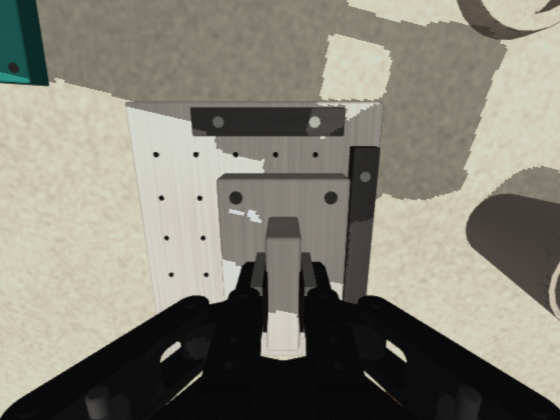

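Run:
```python
from h import *
d=np.load('w4.npz');P=cloud(d)
J=np.array([[np.cos(JY),np.sin(JY)],[-np.sin(JY),np.cos(JY)]])
q=(P[...,:2]-JC)@J.T*1000; z=P[...,2]*1000
for (u,v) in [(230,185),(280,190),(340,185),(236,197),(331,197),(285,225),(285,300),(280,182)]: print(u,v,q[v,u].round(1),z[v,u].round(1))
m=(abs(z-z[190,280])<5); m[:170]=0;m[290:]=0
a=q[m&(abs(q[...,0]-25)<45)]; print(a.min(0),a.max(0),cv2.minAreaRect(a.astype(np.float32)))
# plate check in this view
f=(z>29)&(z<40)
k,l,st,c=cv2.connectedComponentsWithStats(f.astype(np.uint8))
for i in range(1,k):
    if st[i,4]>300: print(st[i,4],cv2.minAreaRect(q[l==i].astype(np.float32)))
s=bot.read_state();print((s['tool_pos'][:2]-JC)@J.T*1000)
```

```text
230 185 [-4.1 73. ] 107.9
280 190 [21.9 70.2] 107.4
340 185 [53.1 73. ] 108.0
236 197 [-1. 67.] 109.5
331 197 [48.7 66.6] 108.3
285 225 [24.4 56.7] 124.3
285 300 [24.4 25.9] 140.5
280 182 [21.9 74.4] 107.0
[-11.92944018  10.82087637] [58.24683381 76.66303753] ((23.143367767333984, 43.84136962890625), (65.74897003173828, 70.1707992553711), 89.76002502441406)
4282 ((11.886390686035156, 104.54948425292969), (18.91161346435547, 112.1427993774414), 89.90654754638672)
3966 ((85.50871276855469, 19.050518035888672), (134.79566955566406, 20.43667221069336), 89.91207885742188)
687 ((202.76673889160156, 21.19728660583496), (63.314674377441406, 26.333127975463867), 67.06138610839844)
[23.21608115 29.60976333]
```

>>> move_arm([
  [0,0,40,0.1,0],
  [0,0,60,0.1,0],
  [0,0,66,0.1,0],
  [0,0,69,0.1,0],
  [0,0,70,0.1,0],
  [0,0,70,0.1,0],
])

```text
time: 10.55
tool_pos: [0.5731, 0.0802, 0.0467]
tcp_rot: [1.959, 2.454, 0.003]
wrist_force: [0.7, 0.0, -5.2]
width: 0.16
```

```bash
cat > st.py <<'E'
from h import *
J=np.array([[np.cos(JY),np.sin(JY)],[-np.sin(JY),np.cos(JY)]])
s=bot.read_state();print(s['time'],'jig',((s['tool_pos'][:2]-JC)@J.T*1000).round(2),'z',s['tool_pos'][2],'Fjig',(J@s['wrist_force'][:2]).round(1),s['wrist_force'][2].round(1),'T',s['torque'].round(3),'w',s['width'],'yaw',shift([0,0,0])[-1]-12.95,'tilt',R.from_rotvec(s['tcp_rot']).as_matrix()[2].round(4),np.abs(s['joint_vel']).max())
E
python3 st.py
```

```text
10.55 jig [25.   29.29] z 0.046659488297048926 Fjig [ 0.7 -0.1] -5.2 T [ 0.001 -0.011  0.012] w 0.16038039649041178 yaw -0.14999999999999858 tilt [-3.0e-04  2.5e-03 -1.0e+00] 0.005060870132423961
```

>>> move_arm([
  [0,0,1,0,0],
  [0,0,2,0,0],
  [0,0,3,0,0],
  [0,0,3,0,0],
])

```text
time: 10.95
tool_pos: [0.5738, 0.0803, 0.0454]
tcp_rot: [1.958, 2.453, 0.004]
wrist_force: [-2.6, -0.6, 7.9]
width: 0.171
```

```bash
python3 st.py
```

```text
10.95 jig [25.66 29.2 ] z 0.04538206015177555 Fjig [-2.6 -0. ] 7.9 T [0.048 0.793 0.018] w 0.1713338281619763 yaw -0.14999999999999858 tilt [-3.0e-04  3.6e-03 -1.0e+00] 0.002440865115026428
```

>>> move_arm([
  [0,2,-1,0,0],
  [0,5,-1,0,0],
  [0,8,-1,0,0],
  [0,11,-1,0,0],
  [0,13,-1,0,0],
  [0,14.5,-1,0,0],
  [0,16,-1,0,0],
  [0,16,-1,0,0],
])

```text
time: 11.75
tool_pos: [0.5884, 0.0837, 0.0454]
tcp_rot: [1.959, 2.455, 0.001]
wrist_force: [-3.6, -0.9, 7.6]
width: 0.164
```

```bash
python3 st.py
```

```text
11.75 jig [40.71 29.22] z 0.04541901630956576 Fjig [-3.7 -0. ] 7.6 T [-0.048  0.812 -0.019] w 0.16421234737323764 yaw -0.14999999999999858 tilt [-2.0e-04  1.4e-03 -1.0e+00] 0.005072254918429449
```

>>> move_arm([
  [3,0,-0.5,0,0],
  [7,0,-0.5,0,0],
  [11,0,-0.5,0,0],
  [14,0,-0.5,0,0],
  [16,0.5,-0.5,0,0],
  [18,1,-0.5,0,0],
  [19.5,1.5,-0.5,0,0],
  [19.5,1.5,-0.5,0,0],
])

```text
time: 12.55
tool_pos: [0.5843, 0.1018, 0.0454]
tcp_rot: [1.959, 2.455, -0.003]
wrist_force: [-6.6, -6.2, 10.4]
width: 0.166
```

```bash
python3 st.py
```

```text
12.55 jig [40.78 47.75] z 0.04542523998948961 Fjig [-7.8 -4.5] 10.4 T [-0.741  1.077 -0.041] w 0.166236626665863 yaw -0.14999999999999858 tilt [-0.0019 -0.0013 -1.    ] 0.002611839744598104
```

>>> move_arm([
  [1,0.5,0,0,0],
  [2,1,0,0,0],
  [3,1.5,0,0,0],
  [3,1.5,0,0,0],
])

```text
time: 12.95
tool_pos: [0.5843, 0.1019, 0.0455]
tcp_rot: [1.957, 2.455, -0.011]
wrist_force: [-8.3, -17.6, 15.5]
width: 0.167
```

```bash
python3 st.py
```

```text
12.95 jig [40.81 47.84] z 0.045501852265543694 Fjig [-12.1 -15.3] 15.5 T [-2.374  1.38  -0.077] w 0.16746485817679443 yaw -0.049999999999998934 tilt [-0.0061 -0.0044 -1.    ] 0.00397400028235086
```

```bash
python3 - <<'E'
from h import *
J=np.array([[np.cos(JY),np.sin(JY)],[-np.sin(JY),np.cos(JY)]])
d=cam('wrist','w5');P=cloud(d)
q=(P[...,:2]-JC)@J.T*1000; z=P[...,2]*1000
m=(z>36)&(z<41.5)&(q[...,0]>0)&(q[...,0]<80)&(q[...,1]<100)&(q[...,1]>30)
A=np.c_[q[m],np.ones(m.sum())];c=np.linalg.lstsq(A,z[m],rcond=None)[0];print(m.sum(),c,np.array([40,45,1])@c)
a=q[m];print(np.percentile(a,[0.5,99.5],axis=0))
e=cam('scene','s5');t=cam('top','t5')
cv2.imwrite('pics/s5c.png',cv2.resize(e['pixels'][180:320,180:420,::-1],None,fx=3,fy=3))
T=cloud(t);m=(abs(T[...,0]-.4642)<.06)&(abs(T[...,1]+.338)<.06)&(T[...,2]>.095)&(T[...,2]<.12);print(cv2.minAreaRect((T[m][:,:2]*1000).astype(np.float32)),np.median(T[m][:,2]))
E
python3 st.py
```

```text
9973 [-1.48540917e-03 -3.32395357e-03  3.89478883e+01] 38.7388940353772
[[ 6.36677539 31.46887096]
 [75.39656216 94.66848742]]
((463.12652587890625, -337.214111328125), (13.667814254760742, 43.35752487182617), 19.75177001953125) 0.10739664611564581
13.1 jig [40.77 47.84] z 0.04549182748980252 Fjig [-12.  -14.8] 15.0 T [-2.309  1.395  0.036] w 0.1632853969304291 yaw -0.049999999999998934 tilt [-0.0059 -0.0044 -1.    ] 0.0015496398861910895
```

View pics/w5.png

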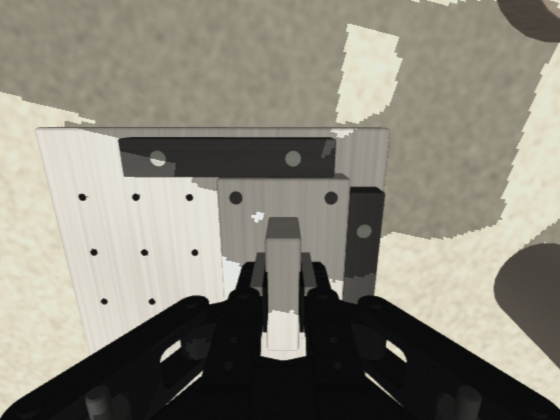

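View pics/s5c.png

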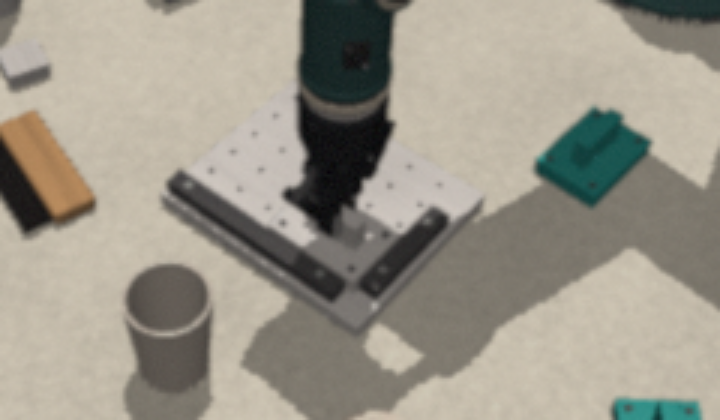

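View pics/t5.png

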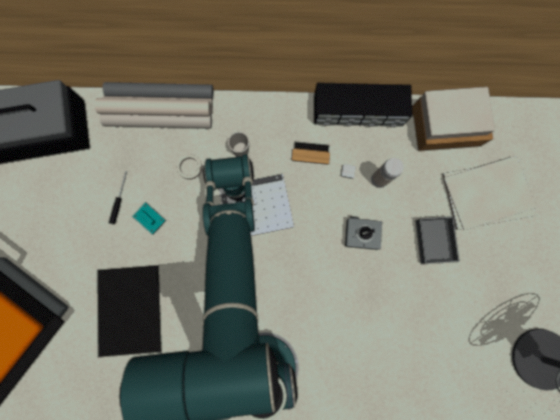

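The block edges sit at x = 75.4 and y = 94.7 mm, against fences at 75 and 95, and the block is flat. I'll hold for half a second, re-check and hand in.

>>> move_arm([
  [0,0,0,0,0],
  [0,0,0,0,0],
  [0,0,0,0,0],
  [0,0,0,0,0],
  [0,0,0,0,0],
])

```text
time: 13.6
tool_pos: [0.5843, 0.1019, 0.0455]
tcp_rot: [1.957, 2.455, -0.011]
wrist_force: [-9.2, -17.2, 13.9]
width: 0.163
```

```bash
python3 st.py; python3 -c "
from workcell import bot
print(bot.finish_job())"
```

```text
13.6 jig [40.8  47.84] z 0.045507277162151784 Fjig [-12.8 -14.7] 13.9 T [-2.244  1.433 -0.048] w 0.16331011110932425 yaw -0.049999999999998934 tilt [-0.0059 -0.0043 -1.    ] 0.0014985656426094876
the job is handed in; nothing more can be done
None
```

I switched the vacuum on and pressed the die block into the corner. I handed the job in at 13.6 s with the block still gripped at 100 N. No verdict was reported.

**Knob:** I pushed it fully down, turned it clockwise to its stop and let it spring back. Close up, it measured 67.9° (1.18 rad) round, with its top back at 107 mm. The final, coarser top view showed about 65° (1.14 rad), still up. Both are past the 1.03 rad needed to stay on.

**Block:** I carried it by its rib, set it on the plate and slid it against both fences.
- **Position:** in the last wrist image its edges were at x = 75.4 mm and y = 94.7 mm, with the fences at 75 and 95 mm. It was flat to about 0.003 rad. Its top read 38.7 mm against an expected 38, which is within calibration.
- **Alignment:** the gripper was 0.05° off the plate's axis.
- **Force:** the wrist read about 13 N toward the long fence and 15 N toward the short one, steady over the last 0.5 s. These include up to about 5 N of friction from the plate, so the fence forces are lower but should still be well above 2 N.

**What went wrong:** during the turn I added to the downward push by mistake, and the wrist force reached about 62 N. The limit there is 120 N. If that load counted as the gripper's body pressing, the 40 N limit would apply. I think only the fingers touched the knob, but I did not check.

**Other things on the bench:** by eye, nothing had moved in the last top and scene views. I did not measure each item again.

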